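# Flip the hex key and pull the clamp screw of a juice press tight

### The job

The column of the juice press is held by a clamp screw that has only been spun in by hand, and the hex key still sits in it by its long arm. Pull the key out, turn it end for end and seat its short arm fully home in the screw, then use the long arm as the lever and turn the screw clockwise, as seen from its head, until it comes up hard against its stop; do not heave on it: no more than about 10 N at the end of the long arm, or the socket will be rounded out. Finally take the key out and lay it flat on the worktop beside the press, leaving the juicing cone and the salt shaker where they stand.

Things in the scene. Friction and masses are not known exactly. Their poses are not given: they have to be found in the camera images.
- press_base: Base of a lever juice press, fixed. Grey cast foot plate, x -148 to +58, y -63 to +63 mm in its frame, top 18 mm up, with a round cup rest on it (top 22 mm). A clamp boss 56 mm across, 151 mm high, stands at its origin. Origin: on the column's axis at worktop height; z up; x points away from the robot (yaw within 0.25 rad): the screw's head faces -x.
- column_top (a point): Centre of the top of the press's steel column, 30 mm across, which stands out of the boss up to 250 mm above the worktop.
- clamp_ears (a point): Middle between the two clamp ears, with a slit between them, that stand out from the boss to its -y side: y -18 to -64 mm, 99 to 141 mm high, front face at x -22 mm in the frame of press_base. The clamp screw goes through them along x.
- socket_mouth (a point): Centre of the mouth of the hexagon socket in the clamp screw's head, at x -42, y -42, z +120 mm in the frame of press_base, with its axes: x points into the socket, along the screw. Head 21 mm across, 20 mm proud of the ears; socket 10.8 mm across flats, 18 mm deep. The point does not turn with the screw.
- clamp_screw (a joint): Turn of the screw, rad, growing clockwise seen from its head (a lever pointing to -y of press_base goes down). Starts within 0.06 of 0; hard stop at 0.38. At 0 the key fits with both arms level, with 0.1 rad of play either way. Stiff: 0.5 N m to start, 0.7 at the stop (4 to 6 N near the end of the long arm, 9 to 14 N on the short one), up to 0.3 rad of give under load; stays where left.
- hex_key: Dark steel L-shaped hex key, 10 mm across flats, 0.165 kg, loose. Origin at the bend (radius 12 mm), where the arms' centre lines meet; x along the long arm (150 mm), y along the short arm (60 mm). At the start x is along x of press_base, the long arm 16 mm deep in the socket, y level to +y of press_base; it sags: bend 101 mm, long end 121 mm above the worktop.
- key_long_end (a point): Centre of the end face of the key's long arm, 150 mm from the key's origin along its x. The last 2.5 mm are 8.2 mm across flats. On both arms two flats are square to the plane of the L, for finger pads closing across the arm in that plane; corners face key +z and -z.
- key_short_end (a point): Centre of the end face of the key's short arm, 60 mm from the key's origin along its y; same thin end. With the key turned a quarter turn clockwise seen from above, this arm points into the socket and the long arm to -y of press_base.
- reamer: Aluminium juicing cone of the press, loose, 80 mm across, 51 mm high, standing on its flange to the +y side of the press. Origin: centre of its underside.
- salt_shaker: Glass salt shaker, loose, 42 mm across, 80 mm high, standing to the -y side of the press, level with the column. Origin: centre of its underside.

How it is judged:
By the outcome, as a careful person would: the job done as asked, in the order asked, and still so for the second after the job is handed in, with the robot touching nothing.
It also fails if it takes over 61 s, if anything falls off the work surface, if the arm or the gripper's body presses on something with over 40 N, if the wrist force passes 120 N, or if a joint passes its speed limit or range.

### The arm

A 6-joint arm with a two-finger parallel gripper is mounted at the origin on a cart in front of the work surface, level with it; the furniture and walls round the work are solid. World frame = base frame: x ahead of the robot, y to its left, z up, the work surface at z = 0. Lengths are in mm, angles in rad, forces in N, time in s.
With the tool pointing down it reaches from about 300 to 775 mm from the base axis. Payload 14.6 kg.
Tool frame: the origin (TCP) lies midway between the tips of the shut fingers; the grasp point (between the pads) lies behind it (manip.grip_depth is the z of the grasp point in the tool frame, in mm); z points along the fingers, y is the line along which they close (so a half turn about z gives the same grasp; the last joint's range is limited). The gripper opens to 94 mm and grips with 3 to 60 N. Pads are 16 mm wide; open, the fingers measure 119 mm over their backs; the gripper's body (75 mm by 177 mm) begins 78 mm behind the grasp point.
Start: joints at [1.178, 0.3, 1.521, -0, 1.321, -0.067], TCP at [176.034, 521.058, 205.446] pointing down, gripper open.
Joint ranges: [-3.03, 3.03], [-0.79, 2.21], [0.23, 2.52], [-1.04, 4.18], [0, 3.07], [-2.55, 2.55]. Speed limits (rad/s): [2.22, 2.22, 2.57, 3.14, 3.14, 3.14].

### API

Orientations are given as [roll, pitch, yaw] about the fixed x, y, z axes, in that order (R = Rz(yaw) Ry(pitch) Rx(roll)).
In Python, from cell import manip gives the robot as it stands.
- The arm moves only by the tool creep_tool, called as name(argument=value, ...) on one line, values as JSON. Schema: {"type":"object","properties":{"increments":{"type":"string"},"jaw":{"type":"number"},"grip_force":{"type":"number"},"only":{"type":"string"},"quiet":{"type":"boolean"},"lines":{"type":"string"}},"required":["increments"],"additionalProperties":false}. increments is a string of 1 to 5 rows, parted by semicolons, with the numbers parted by spaces; each row has 6 numbers: dx, dy, dz in units of 50 mm, then a rotation vector rx, ry, rz in units of 0.1 rad; each row is the pose to reach, as a shift and turn from the pose commanded when the call began, along the tool's axes at that moment; what a row does not reach only later rows make up. A row lasts 1/10 s, in which the tool goes at most 50 mm and 0.15 rad, less where a joint would pass 70% of its speed; a pose out of reach is approached as far as the arm can. jaw is the finger opening in mm, set as the call begins (left out keeps the last). The fingers move at their own pace and stop on an object; grip_force is the grip in N (left out, the last holds). Time passes only in rows, so rows that do not move let the fingers close. The tool returns the time, the measured TCP pose, the force, the opening and the grip force at its end. only (a regular expression) keeps the lines of the reply that match it, lines (a string "A,B") keeps lines A to B, and quiet returns only ok. Input that does not fit is refused with a message, and nothing moves.
- manip.read_state(): the state, without advancing time (a new reading comes with each control period).
- manip.camera(name): name is "scene" or "top" or "wrist"; returns (picture, depth): 400x640x3 uint8, red, green, blue; 400x640 float32, mm along the optical axis (not along the pixel's ray), 0 where there is no reading.
- manip.camera_info(name): a dict with "K" (3x3 intrinsics, pixels), "rvec" (rotation vector, rad) and "tvec" (3), from world to camera coordinates, as OpenCV has them; the wrist camera has in their place "mount" (4x4, takes a point from camera to tool coordinates, whose origin is the TCP and whose axes are the flange's). Camera axes: x right, y down, z forward; pixel columns grow to the right and rows downward; lengths in mm; the calibration is good to about 2 mm. A picture is of the moment at which its call begins: read the wrist's pose just before it. camera_info takes no time and is no camera call.
- manip.sign_off(): hands the job in; it is judged then, once.
The state is a dict: "clock": time; "joints": joint angles; "qd": joint speeds; "effort": joint torques, N m; "eef_pos": TCP position; "eef_rot": TCP orientation; "wrist_force": force on the tool from outside, world axes, zero at the start; "moment": the same for the moment, N m; "finger_gap": finger opening in mm; "finger_force": force on a finger pad.
Only numpy, scipy, OpenCV 4.12 (cv2) and the standard library are available. Lean on these libraries where they do the work, as an engineer would, in place of code of your own. Each camera call takes 0.05 s, during which the arm holds its last target. There are 200 camera calls.

## Working session

There is one attempt and no reset: what is moved stays moved. The work goes in short steps, Python scripts to look and compute and a tool call to move; the robot and the scene stay as the last step left them, time stands still between calls to the robot, and variables do not carry over. Pictures are saved under pics/ and viewed, at most 10 in all, crops included, and the job is handed in when it is done.

```bash
ls; mkdir -p pics
```

Create h.py:
```python
import numpy as np, cv2
from cell import manip
from scipy.spatial.transform import Rotation as R
def info(n): return manip.camera_info(n)
def pose():
    s=manip.read_state(); return np.array(s["eef_pos"]),R.from_euler('xyz',s["eef_rot"]).as_matrix()
def c2w(n,p=None):
    i=info(n)
    if "mount" in i:
        M=np.array(i["mount"]); p,r=p
        return np.array(i["K"]), r@M[:3,:3], r@M[:3,3]+p
    r=cv2.Rodrigues(np.array(i["rvec"],float))[0]
    return np.array(i["K"]), r.T, -r.T@np.array(i["tvec"],float).ravel()
def cloud(n,d,p=None):
    K,r,t=c2w(n,p); v,u=np.mgrid[:d.shape[0],:d.shape[1]]
    P=np.stack([(u-K[0,2])/K[0,0]*d,(v-K[1,2])/K[1,1]*d,d],-1)
    return P@r.T+t
def ray(n,u,v,p=None):
    K,r,t=c2w(n,p); q=r@np.linalg.solve(K,[u,v,1.]); return t,q/np.linalg.norm(q)
def onplane(n,u,v,z,p=None):
    t,q=ray(n,u,v,p); return t+q*(z-t[2])/q[2]
def proj(n,X,p=None):
    K,r,t=c2w(n,p); c=K@(r.T@(np.array(X,float)-t)); return c[:2]/c[2]
def tri(*rays):
    A=sum(np.eye(3)-np.outer(q,q) for t,q in rays); b=sum((np.eye(3)-np.outer(q,q))@t for t,q in rays)
    X=np.linalg.solve(A,b); return X,[np.linalg.norm(np.cross(X-t,q)) for t,q in rays]
```

Run:
```python
from h import *
p=pose(); print(p, manip.grip_depth)
for n in("scene","top","wrist"):
    im,d=manip.camera(n); np.savez(f"pics/{n}0.npz",im=im,d=d)
    cv2.imwrite(f"pics/{n}0.png",im[:,:,::-1]); print(n,c2w(n,p))
a=np.load("pics/scene0.npz")["im"];b=np.load("pics/top0.npz")["im"]
cv2.imwrite("pics/both0.png",cv2.resize(np.vstack([a,b])[:,:,::-1],(480,600)))
```

```text
pics
(array([175.92623776, 520.81547713, 204.89529423]), array([[-9.47408010e-01,  3.20027927e-01, -4.34161185e-04],
       [ 3.20028216e-01,  9.47407380e-01, -1.09430958e-03],
       [ 6.11178848e-05, -1.17570149e-03, -9.99999307e-01]])) -18.8
scene (array([[496.85691258,   0.        , 318.65165171],
       [  0.        , 496.85691258, 204.70178833],
       [  0.        ,   0.        ,   1.        ]]), array([[ 0.45819722, -0.58760341,  0.66691645],
       [-0.8886529 , -0.28701621,  0.35765587],
       [-0.01874398, -0.75653416, -0.6536855 ]]), array([-226.50845039, -351.01338738,  970.65468998]))
top (array([[406.97378135,   0.        , 312.89339464],
       [  0.        , 406.97378135, 195.66302859],
       [  0.        ,   0.        ,   1.        ]]), array([[ 0.0139266 , -0.98315986,  0.18221621],
       [-0.99918569, -0.00678201,  0.03977396],
       [-0.03786836, -0.18262175, -0.98245371]]), array([ 414.89869748,   84.15011269, 1021.29929793]))
wrist (array([[349.51962805,   0.        , 321.78947897],
       [  0.        , 349.51962805, 197.63133232],
       [  0.        ,   0.        ,   1.        ]]), array([[ 0.31985234,  0.90841547,  0.26921331],
       [ 0.94746602, -0.30618359, -0.0925189 ],
       [-0.0016169 ,  0.28466285, -0.95862633]]), array([ 96.3844287 , 549.0438085 , 385.02681285]))
```

View pics/scene0.png

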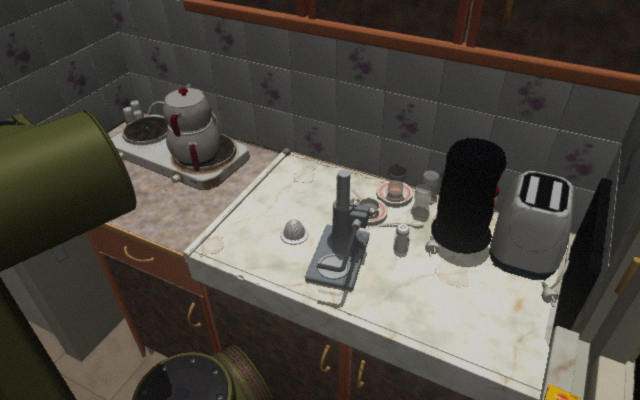

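View pics/top0.png

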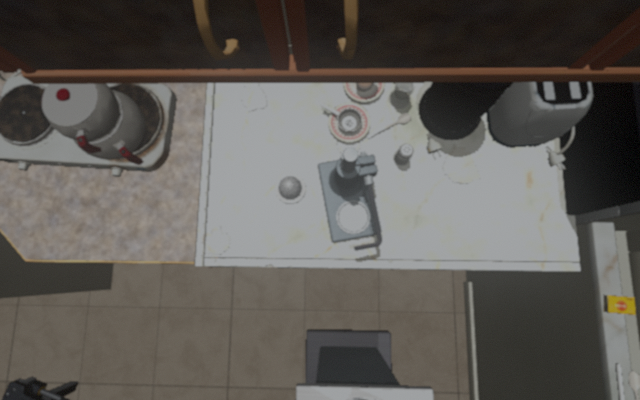

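The scene view shows the press at about (340,240), reamer at (293,232), shaker at (402,236). In the top view the foot plate spans (320,160)–(377,240), the column top is near (347,155), and the key runs down to about (370,250). I'll zoom in.

Run:
```python
from h import *
a=np.load("pics/scene0.npz");b=np.load("pics/top0.npz")
A=cv2.resize(a["im"][160:305,280:430],(780,754))[:, :]
A=cv2.resize(a["im"][160:300,290:430],(400,400),interpolation=cv2.INTER_CUBIC);B=cv2.resize(b["im"][135:275,270:410],(400,400),interpolation=cv2.INTER_CUBIC)
cv2.imwrite("pics/zoom0.png",np.hstack([A,B])[:,:,::-1])
for n,D in(("scene",a),("top",b)):
    P=cloud(n,D["d"]); z=P[...,2]
    m=(z>235)&(z<265)&(abs(P[...,1]-10)<300)&(P[...,0]>350)&(P[...,0]<800)&(D["d"]>0)
    m[:, :270]=0; m[:,420:]=0
    print(n,"col",m.sum(),np.median(P[m],0),P[m].min(0),P[m].max(0))
    for lo,hi in((14,25),(145,156),(60,90),(105,140)):
        m=(z>lo)&(z<hi)&(P[...,0]>300)&(P[...,0]<700)&(abs(P[...,1])<250)
        if m.sum(): print(lo,hi,m.sum(),np.median(P[m],0).round(),P[m].min(0).round(),P[m].max(0).round())
```

```text
scene col 131 [633.82918789  41.70198171 247.82699332] [623.04011132  28.17956348 235.57994939] [655.65169967  60.68577132 252.8919332 ]
14 25 1928 [572.  26.  18.] [ 486. -119.   14.] [700. 207.  25.]
145 156 169 [629.  35. 150.] [612.  12. 145.] [665.  70. 156.]
60 90 262 [625.  22.  74.] [ 610. -116.   60.] [700.  70.  90.]
105 140 735 [615.  -6. 119.] [460. -34. 105.] [670.  63. 140.]
top col 209 [639.66371785  45.65584682 250.0934879 ] [627.07868478  30.06506785 235.24894853] [656.29620857  61.13932035 253.75223928]
14 25 2596 [567.  47.  19.] [ 488. -180.   14.] [699. 214.  25.]
145 156 236 [631.  43. 151.] [615.  -1. 145.] [659.  69. 156.]
60 90 161 [687. -84.  75.] [ 614. -114.   60.] [700.  73.  90.]
105 140 750 [598.  -7. 119.] [462. -32. 105.] [686.  71. 140.]
```

View pics/zoom0.png

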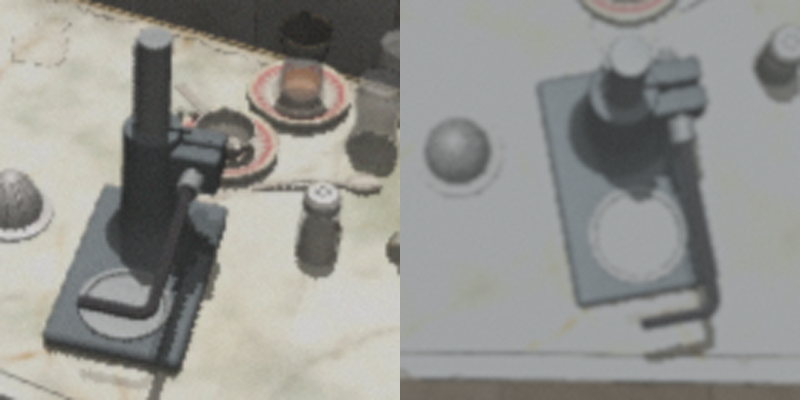

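Left (scene): bend at about px (343,268), short end (318,265), screw head (357,223). Right (top): bend at (380,243), short end (355,248), head mouth (369,184). The key lies as described. Next I measure it.

Run:
```python
from h import *
def T(s,t): 
    X,e=tri(ray("scene",*s),ray("top",*t)); return X.round(1),np.round(e,1)
print("bend",T((343.5,268),(379.5,242)),"short",T((318.3,264.7),(355.5,248)),"head",T((356.5,223),(369,182)))
Q=[]
for n in("scene","top"):
    D=np.load(f"pics/{n}0.npz"); P=cloud(n,D["d"]); z=P[...,2]; x=P[...,0]; y=P[...,1]
    g=D["im"].max(2)
    m=(z>240)&(z<262)&(x>600)&(x<680)&(y>20)&(y<75); 
    c,r=cv2.minEnclosingCircle(P[m][:,:2].astype(np.float32)); print(n,"col",c,r,np.median(z[m]))
    m=(abs(z-18)<3.5)&(x>450)&(x<760)&(y>-60)&(y<130)&(g<140)
    m=cv2.morphologyEx(m.astype(np.uint8),cv2.MORPH_OPEN,np.ones((3,3)))>0
    rct=cv2.minAreaRect(P[m][:,:2].astype(np.float32)); print("plate",rct,m.sum(),np.median(z[m]))
    k=(z>88)&(z<135)&(x>430)&(x<565)&(y>-70)&(y<80)
    K=P[k]; print("key",k.sum(),K.min(0).round(),K.max(0).round())
    # long arm: fit line on points
    lo=K[(K[:,0]>490)&(K[:,0]<560)]; 
    vx=cv2.fitLine(lo.astype(np.float32),cv2.DIST_HUBER,0,.01,.01).ravel(); print("long",len(lo),vx.round(3), "yaw",np.arctan2(vx[1],vx[0])%np.pi)
    sh=K[K[:,0]<477]; vx=cv2.fitLine(sh.astype(np.float32),cv2.DIST_HUBER,0,.01,.01).ravel(); print("short",len(sh),vx.round(3),sh.min(0).round(),sh.max(0).round())
    e=(z>140-8)&(z<145)&(x>590)&(x<690)&(y>-45)&(y<20);print("ears",e.sum(),P[e].mean(0).round(1),P[e].min(0).round(),P[e].max(0).round())
    s=(z>66)&(z<90)&(x>590)&(x<720)&(y<-60)&(y>-160); print("shaker",s.sum(),P[s].mean(0).round(),P[s].max(0).round())
    s=(z>25)&(z<60)&(x>490)&(x<660)&(y>110)&(y<240); print("reamer",s.sum(),P[s].mean(0).round(),P[s].max(0).round())
```

```text
bend (array([481.8, -30.5, 104.2]), array([1.8, 1.8])) short (array([466.6,  24.9, 104.2]), array([0.5, 0.5])) head (array([613.1,  -5.5, 127.1]), array([0.7, 0.7]))
scene col (639.4691772460938, 43.69187927246094) 16.63081169128418 248.2795435555006
plate ((592.1558837890625, 34.5015754699707), (201.84237670898438, 122.79378509521484), 10.667957305908203) 982 17.63754273504287
key 269 [460. -34.  97.] [565.  29. 121.]
long 115 [ 9.70000e-01  2.00000e-01  1.40000e-01  5.23160e+02 -2.17600e+01
  1.12058e+02] yaw 0.20325722
short 121 [-1.82000e-01  9.83000e-01  2.00000e-02  4.68716e+02 -1.80900e+00
  1.06068e+02] [460. -31.  98.] [476.  29. 111.]
ears 211 [ 6.437e+02 -2.000e-01  1.391e+02] [618. -23. 132.] [670.  20. 145.]
shaker 119 [ 697. -100.   75.] [716. -83.  82.]
reamer 208 [614. 180.  38.] [643. 210.  51.]
top col (641.9341430664062, 46.042396545410156) 16.30461883544922 250.21850925524035
plate ((595.7699584960938, 42.25556945800781), (201.77256774902344, 112.34064483642578), 10.517768859863281) 990 18.237623734269903
key 310 [462. -32. 102.] [565.  28. 120.]
long 156 [ 9.74000e-01  1.87000e-01  1.27000e-01  5.25029e+02 -2.05550e+01
  1.13414e+02] yaw 0.18933165
short 103 [-1.66000e-01  9.86000e-01  7.00000e-03  4.71042e+02  2.09400e+00
  1.08614e+02] [462. -27. 102.] [476.  28. 112.]
ears 296 [6.481e+02 3.000e-01 1.404e+02] [609. -20. 132.] [679.  18. 145.]
shaker 166 [702. -97.  77.] [718. -82.  83.]
reamer 320 [621. 184.  40.] [649. 210.  54.]
```

Add to h.py:
```python
C=np.array([640.7,44.9,0.]); YAW=0.187
def setp(c,y):
    global C,YAW; C=np.array(c,float); YAW=y
def pw(p): return C+R.from_euler('z',YAW).apply(p)     # press -> world
def wp(w): return R.from_euler('z',-YAW).apply(np.array(w)-C)
def RT(tilt,quarter=0.,roll=0.):
    # tool: x=-px, y=+py, z down; tilt about py; then turned about world z by -quarter
    T=np.array([[-1,0,0],[0,1,0],[0,0,-1.]])
    return (R.from_euler('z',YAW-quarter)*R.from_rotvec([roll,tilt,0])).as_matrix()@T
def go(P,Rt):
    p,r=pose(); d=r.T@(P-p); v=R.from_matrix(r.T@Rt).as_rotvec()
    print("d",d.round(1),"rot",v.round(3)," |d|",np.linalg.norm(d).round(1))
```

Run:
```python
from h import *
print("mouth",pw([-42,-42,120]),"bend",pw([-176,-42,101]),wp([699.5,-98,0]))
Rt=RT(-.133); a=32
g=pw([-176+a*.991,-42,101+a*.133]); t=g+18.8*Rt[:,2]
print(t); go(t-110*Rt[:,2],Rt)
```

```text
mouth [607.24051709  -4.17609401 120.        ] bend [475.57662057 -29.08830694 101.        ] [  31.20807378 -151.34036517    0.        ]
[509.18533831 -22.72917923  86.62203164]
d [-477.  -415.5    9.7] rot [-0.035 -0.13  -0.512]  |d| 632.6
```

Units first: shifts go in units of 50 mm and turns go in units of 0.1 rad. So -190 mm is -3.8, -165 mm is -3.3, -0.5 rad is -5.

creep_tool(increments="-0.76 -0.66 0 0 0 -1;-1.52 -1.32 0 0 0 -2;-2.28 -1.98 0 0 0 -3;-3.04 -2.64 0 0 0 -4;-3.8 -3.3 0 0 0 -5", jaw=94, grip_force=20)

```text
clock: 0.65
eef_pos: [302.8, 303.5, 205.4]
eef_rot: [3.142, 0.0, -2.963]
wrist_force: [1.6, -0.4, -0.8]
finger_gap: 93.7
finger_force: 0.0
```

Run:
```python
from h import *
Rt=RT(-.133); go(np.array([509.2,-22.7,86.6])-110*Rt[:,2],Rt)
```

```text
d [-130.5 -357.8    9.8] rot [-0.001 -0.133 -0.008]  |d| 381.0
```

In the tool's units: -223 mm is -4.46, -179 mm is -3.58, -0.133 rad is -1.33.

creep_tool(increments="-0.32 -0.9 0.02 0 -0.3 0;-0.66 -1.78 0.04 0 -0.6 0;-0.98 -2.68 0.08 0 -1 0;-1.3 -3.58 0.12 0 -1.33 0;-1.62 -4.46 0.14 0 -1.33 -0.08", jaw=60)

```text
clock: 1.15
eef_pos: [421.0, 97.9, 198.5]
eef_rot: [-3.141, 0.135, -2.959]
wrist_force: [0.9, -0.1, 0.2]
finger_gap: 60.7
finger_force: 0.0
```

Run:
```python
from h import *
Rt=RT(-.133); go(np.array([509.2,-22.7,86.6])-110*Rt[:,2],Rt)
```

```text
d [ -49.5 -134.6    9.7] rot [-0.001  0.002 -0.004]  |d| 143.8
```

In the tool's units: -134.6 mm is -2.692, -90 mm is -1.8.

creep_tool(increments="-0.32 -0.9 0.06 0 0 0;-0.66 -1.8 0.12 0 0 0;-0.99 -2.692 0.194 0 0 0;-0.99 -2.692 0.194 0 0 0;-0.99 -2.692 0.194 0 0 0")

```text
clock: 1.65
eef_pos: [494.6, -24.1, 194.9]
eef_rot: [-3.142, 0.132, -2.961]
wrist_force: [-0.4, 0.5, 0.7]
finger_gap: 60.0
finger_force: 0.0
```

Run:
```python
from h import *
p=pose(); im,d=manip.camera("wrist"); np.savez("pics/w1.npz",im=im,d=d,p=p[0],r=p[1])
for X in ([-176,-42,101],[-176,18,101],[-42,-42,120],[0,0,250]): print(X,proj("wrist",pw(X),p))
cv2.imwrite("pics/w1.png",im[:,:,::-1])
```

```text
[-176, -42, 101] [318.11941812 162.87051744]
[-176, 18, 101] [394.62788322 162.38880787]
[-42, -42, 120] [319.54368256 312.9503568 ]
[0, 0, 250] [388.88821249 520.5131207 ]
```

View pics/w1.png

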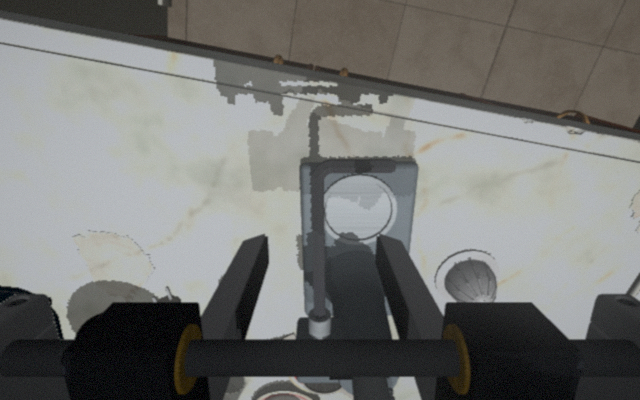

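The wrist view shows the long arm straight down column ~319 between the fingers. The bend is at about (318,165), the short end at (398,166) and the screw head at (319,322), so all match the predictions. I'll refine from the depth.

Run:
```python
from h import *
D=np.load("pics/w1.npz"); p=(D["p"],D["r"]); P=cloud("wrist",D["d"],p); Q=R.from_euler('z',-YAW).apply((P-C).reshape(-1,3)).reshape(P.shape)
z=Q[...,2]; g=D["im"].max(2); ok=(D["d"]>0)
k=ok&(z>88)&(z<135)&(Q[...,0]<-66)&(Q[...,0]>-200)&(abs(Q[...,1]+20)<60)
K=Q[k]; print(k.sum(),K.min(0),K.max(0))
lo=K[(K[:,0]>-155)&(K[:,0]<-70)&(abs(K[:,1]+42)<15)]
print("long",len(lo),cv2.fitLine(lo.astype(np.float32),cv2.DIST_HUBER,0,.01,.01).ravel().round(3))
for x0 in range(-160,-70,20):
    s=lo[abs(lo[:,0]-x0)<10]
    if len(s): print(x0,"y",s[:,1].min().round(1),s[:,1].max().round(1),"z",np.percentile(s[:,2],[10,50,95]).round(1))
sh=K[(K[:,1]>-30)]; print("short",len(sh),cv2.fitLine(sh.astype(np.float32),cv2.DIST_HUBER,0,.01,.01).ravel().round(3),sh.min(0),sh.max(0))
hd=Q[ok&(abs(Q[...,0]+32)<12)&(abs(Q[...,1]+42)<18)&(z>100)&(z<140)]; print("head",len(hd),hd.min(0),hd.max(0))
# mask-based key edges in rows (no depth)
for v in (185,205,225,245,265):
    r=g[v,295:345]; c=np.where(r<60)[0]+295; print(v,c.min() if len(c) else 0,c.max() if len(c) else 0, r[::4])
```

```text
2564 [-180.44372056  -48.00103121   99.38452482] [-66.11260208  16.85876669 124.04077738]
long 1175 [ 9.93000e-01  4.00000e-03  1.20000e-01 -1.14488e+02 -4.28990e+01
  1.15428e+02]
-160 y -47.8 -38.3 z [109.3 110.3 112.3]
-140 y -48.0 -38.3 z [110.3 112.1 114.3]
-120 y -47.7 -38.4 z [112.9 114.6 116.2]
-100 y -47.8 -37.7 z [115.  116.9 118.9]
-80 y -47.4 -37.8 z [117.8 119.3 121.3]
short 849 [ 1.30000e-02  1.00000e+00  2.50000e-02 -1.76315e+02 -6.88400e+00
  1.08639e+02] [-180.44372056  -29.81619954  101.46452958] [-170.32776702   16.85876669  112.23890382]
head 945 [-43.94318973 -59.99875859 101.70787785] [-20.02447346 -24.05671432 131.86568454]
185 0 0 [164 140 106 119  85  71  72  77 118  93 168 171 170]
205 0 0 [184 178 110 136 104  70  71  89 176 187 184 191 185]
225 0 0 [184 184 107 136 105  66  70  84 156 178 180 179 179]
245 0 0 [178 113  79  88  77  72  77  76 120 115  99  76  79]
265 325 332 [185 126  72  74  72  72  78  71  55  59  61  61  63]
```

Run:
```python
from h import *
Rt=RT(-.13); a=32
g=pw([-176.2+a*.991,-42.8,101.5+a*.13]); t=g+18.8*Rt[:,2]; print(t); go(t,Rt)
```

```text
[509.08261639 -23.56280966  87.0186364 ]
d [-1.000e-01 -3.000e+00  1.091e+02] rot [-0.001  0.002 -0.005]  |d| 109.1
```

In the tool's units: 100 mm is 2, 85 mm is 1.7.

creep_tool(increments="0 -0.05 0.5 0 0 0;0 -0.05 1.1 0 0 0;0 -0.05 1.7 0 0 0;0 -0.05 2 0 0 0;0 -0.05 2 0 0 0", jaw=40)

```text
clock: 2.2
eef_pos: [507.0, -22.1, 94.8]
eef_rot: [3.141, 0.13, -2.958]
wrist_force: [-0.5, 0.0, 0.2]
finger_gap: 39.7
finger_force: 0.0
```

Run:
```python
from h import *
Rt=RT(-.13); a=32
g=pw([-176.2+a*.991,-42.8,101.5+a*.13]); t=g+18.8*Rt[:,2]; go(t,Rt)
```

```text
d [-0.8 -1.8  7.9] rot [ 0.    -0.    -0.003]  |d| 8.1
```

In the tool's units: -1 mm is -0.02, 8 mm is 0.16.

creep_tool(increments="-0.01 -0.02 0.08 0 0 0;-0.01 -0.024 0.16 0 0 0;-0.01 -0.024 0.16 0 0 0;-0.01 -0.024 0.16 0 0 0", jaw=40)

```text
clock: 2.6
eef_pos: [510.1, -24.5, 89.0]
eef_rot: [-3.141, 0.134, -2.959]
wrist_force: [0.2, -0.6, 0.5]
finger_gap: 40.0
finger_force: 0.0
```

creep_tool(increments="0 0 0 0 0 0;0 0 0 0 0 0;0 0 0 0 0 0;0 0 0 0 0 0", jaw=0, grip_force=15)

```text
clock: 3.0
eef_pos: [510.0, -24.5, 88.6]
eef_rot: [-3.141, 0.133, -2.959]
wrist_force: [0.1, -0.3, -0.3]
finger_gap: 10.9
finger_force: 0.0
```

```bash
python3 -c "
from h import *
print(wp(pose()[0]),manip.read_state())"
```

```text
[-141.32160353  -43.93722968   88.55227493] {'clock': 3.0, 'joints': array([-0.14201941,  0.27878535,  1.85164656,  0.053913  ,  0.88544611,
       -1.92645546]), 'qd': array([ 2.62164379e-04,  2.14576576e-04,  6.75903936e-04, -3.53473137e-05,
        1.73392992e-03, -7.62847859e-04]), 'effort': array([-3.96886935e-04, -4.67823565e+01, -3.01017666e+01,  6.21886435e-02,
       -2.69244919e-01, -1.76295467e-03]), 'eef_pos': array([510.01060178, -24.54463239,  88.55227493]), 'eef_rot': array([-3.14100762,  0.13310037, -2.9594158 ]), 'wrist_force': array([ 0.05313641, -0.26018464, -0.31431741]), 'moment': array([ 0.07018593,  0.05665312, -0.01045611]), 'finger_force': 0.0, 'finger_gap': 10.897420525067378}
```

creep_tool(increments="0 0 0 0 0 0;0 0 0 0 0 0;0 0 0 0 0 0", jaw=0, grip_force=30)

```text
clock: 3.3
eef_pos: [510.0, -24.5, 88.5]
eef_rot: [-3.141, 0.133, -2.959]
wrist_force: [0.4, -0.1, -0.6]
finger_gap: 9.9
finger_force: 30.0
```

```bash
python3 -c "
from h import *
s=manip.read_state();print(wp(pose()[0]),s['wrist_force'],s['moment'])
p=pose(); im,d=manip.camera('wrist'); np.savez('pics/w2.npz',im=im,d=d,p=p[0],r=p[1])
P=cloud('wrist',d,p); Q=R.from_euler('z',-YAW).apply((P-C).reshape(-1,3)).reshape(P.shape); z=Q[...,2]
k=(d>0)&(z>88)&(z<125)&(Q[...,0]<-168)&(Q[...,0]>-195)&(Q[...,1]>-28)&(Q[...,1]<25); K=Q[k]
print(k.sum(),K.min(0),K.max(0),cv2.fitLine(K.astype(np.float32),cv2.DIST_HUBER,0,.01,.01).ravel().round(3))
"
```

```text
[-141.3367575   -43.86027376   88.48682432] [ 0.35531837 -0.1189748  -0.56727392] [0.10932943 0.05390866 0.03697647]
2167 [-180.23692834  -27.98213794  100.34151031] [-169.61265912   17.39089597  111.61522676] [ 8.00000e-03  1.00000e+00  1.90000e-02 -1.76307e+02 -5.59300e+00
  1.08124e+02]
```

In the tool's units: 45 mm is 0.9, 32 mm is 0.64.

creep_tool(increments="0.1 0 0 0 0 0;0.2 0 0 0 0 0;0.4 0 0 0 0 0;0.64 0 0 0 0 0;0.9 0 0 0 0 0")

```text
clock: 3.85
eef_pos: [464.8, -32.7, 82.1]
eef_rot: [-3.141, 0.132, -2.959]
wrist_force: [0.2, -0.7, -1.1]
finger_gap: 9.7
finger_force: 30.0
```

creep_tool(increments="0 0 0 0 0 0;0 0 0 0 0 0")

```text
clock: 4.05
eef_pos: [466.1, -32.7, 82.7]
eef_rot: [-3.141, 0.133, -2.96]
wrist_force: [0.3, -0.2, -1.8]
finger_gap: 9.5
finger_force: 30.0
```

```bash
python3 -c "
from h import *
s=manip.read_state();print(wp(pose()[0]),s['wrist_force'],s['moment'])
p=pose(); im,d=manip.camera('wrist'); np.savez('pics/w3.npz',im=im,d=d,p=p[0],r=p[1]);cv2.imwrite('pics/w3.png',im[:,:,::-1])
M=np.array([*wp(p[0])])
P=cloud('wrist',d,p); T=(P-p[0])@p[1]   # tool frame
k=(d>0)&(abs(T[...,2]+22)<14)&(abs(T[...,0]-34)<15)&(T[...,1]>15)&(T[...,1]<70); K=T[k]
print('short tool',k.sum(),K.min(0),K.max(0),cv2.fitLine(K.astype(np.float32),cv2.DIST_HUBER,0,.01,.01).ravel().round(3))
k=(d>0)&(abs(T[...,2]+20)<14)&(abs(T[...,1])<9)&(T[...,0]<-15)&(T[...,0]>-130); K=T[k]
print('long tool',k.sum(),K.min(0),K.max(0),cv2.fitLine(K.astype(np.float32),cv2.DIST_HUBER,0,.01,.01).ravel().round(3))
"
```

```text
[-186.02489337  -43.7933784    82.65333844] [ 0.26568669 -0.18918419 -1.77001751] [ 0.05537931  0.15831764 -0.01202363]
short tool 2245 [ 25.23934607  15.00074402 -27.67832221] [ 36.27542047  61.28424637 -16.42874029] [-1.5000e-02  1.0000e+00 -1.2000e-02  3.2314e+01  3.7691e+01 -2.4079e+01]
long tool 1226 [-85.78021021  -3.83387894 -25.49659232] [-15.04508782   6.19400993 -19.25106246] [ 1.0000e+00 -1.4000e-02 -1.5000e-02 -4.3297e+01  1.0770e+00 -2.2899e+01]
```

View pics/w3.png

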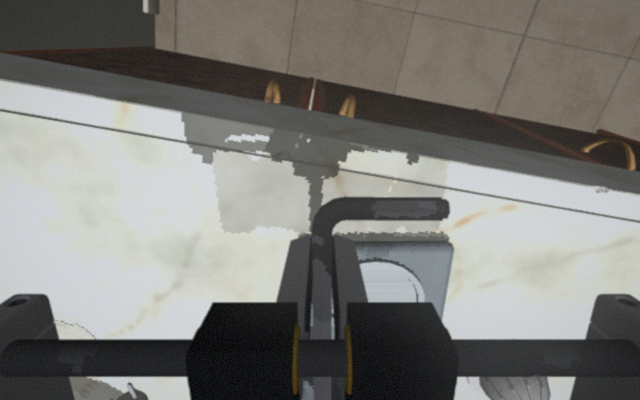

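The key is out, held at its long arm, with the short arm at rows 198–219 ending at col 449. Now level it and start the turn.

In the tool's units: -20 mm is -0.4, -10 mm is -0.2, 0.133 rad is 1.33.

creep_tool(increments="0 0 -0.2 0 0.7 0;0 0 -0.4 0 1.33 0;0 0 -0.4 0 1.33 0")

```text
clock: 4.4
eef_pos: [465.0, -33.0, 103.3]
eef_rot: [-3.14, 0.001, -2.959]
wrist_force: [0.8, -0.2, -1.2]
finger_gap: 9.7
finger_force: 30.0
```

creep_tool(increments="0 0 0 0 0 1.4;0 0 0 0 0 2.8;0 0 0 0 0 4.2;0 0 0 0 0 5.6;0 0 0 0 0 7")

```text
clock: 4.9
eef_pos: [463.4, -32.9, 101.7]
eef_rot: [3.141, 0.001, 2.618]
wrist_force: [0.0, 0.4, -1.4]
finger_gap: 9.6
finger_force: 30.0
```

creep_tool(increments="0 0 0 0 0 1.4;0 0 0 0 0 2.8;0 0 0 0 0 4.2;0 0 0 0 0 5.6;0 0 0 0 0 7")

```text
clock: 5.4
eef_pos: [463.4, -32.9, 101.7]
eef_rot: [3.14, 0.0, 1.918]
wrist_force: [-0.9, 0.3, -1.2]
finger_gap: 9.4
finger_force: 30.0
```

Run:
```python
from h import *
setp(C,.186)
D=np.load("pics/w3.npz"); p=(D["p"],D["r"])
for u,v in((400,208.5),(430,208.5),(449,208.5)):
    t,q=ray("wrist",u,v,p); t=(t-p[0])@p[1]; q=q@p[1]; print((t+q*(-21-t[2])/q[2]).round(1))
print(wp(pose()[0])); go(pw([-130,-76.6,101.8]),RT(0,np.pi/2))
```

```text
[ 32.2  37.4 -21. ]
[ 32.2  51.8 -21. ]
[ 32.2  60.9 -21. ]
[-188.59366664  -43.71065658  101.67197509]
d [-41.9  52.5  -0. ] rot [0.001 0.    0.161]  |d| 67.2
```

In the tool's units: 52.5 mm is 1.05, -42 mm is -0.84, 0.161 rad is 1.61.

creep_tool(increments="-0.28 0.34 0 0 0 0.8;-0.56 0.7 0 0 0 1.61;-0.84 1.05 0 0 0 1.61;-0.84 1.05 0 0 0 1.61;-0.84 1.05 0 0 0 1.61")

```text
clock: 5.9
eef_pos: [526.9, -54.2, 101.5]
eef_rot: [-3.141, -0.0, 1.763]
wrist_force: [-0.6, -0.1, -1.6]
finger_gap: 10.0
finger_force: 30.0
```

Run:
```python
from h import *
setp(C,.186); print(wp(pose()[0])); go(pw([-112,-76.6,101.8]),RT(0,np.pi/2))
p=pose(); im,d=manip.camera('wrist'); np.savez('pics/w4.npz',im=im,d=d,p=p[0],r=p[1])
sc,ds=manip.camera('scene')
A=cv2.resize(sc[190:290,290:430],(560,400),interpolation=cv2.INTER_CUBIC)
cv2.imwrite('pics/w4.png',np.vstack([cv2.resize(im[:,:],(560,350))[40:240],A])[:,:,::-1])
```

```text
[-130.19775324  -76.33786195  101.45767031]
d [-0.4 18.2 -0.3] rot [-0.    -0.     0.006]  |d| 18.2
```

View pics/w4.png

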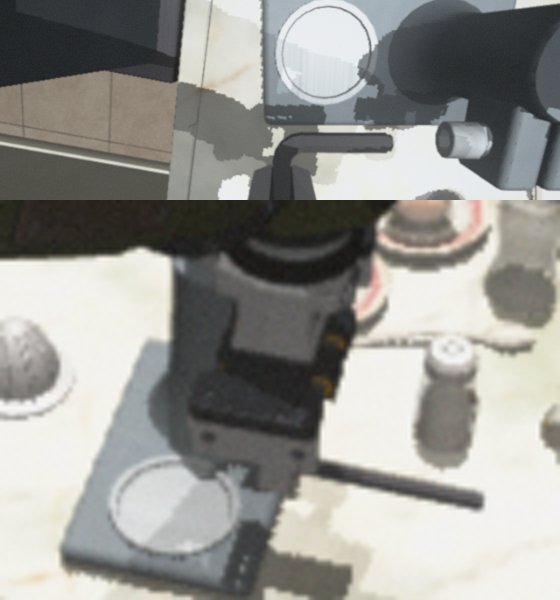

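Upper half: the short arm (end about (447,208) in full-res pixels) points at the screw head with the socket mouth at about (511,207). They are nearly in line. I'll quantify the offset from the same image.

Run:
```python
from h import *
D=np.load("pics/w4.npz"); p=(D["p"],D["r"]); im=D["im"]; d=D["d"]; P=cloud('wrist',d,p); T=(P-p[0])@p[1]
def prof(lo,hi,c=32,w=16):
    k=(d>0)&(T[...,1]>lo)&(T[...,1]<hi)&(abs(T[...,0]-c)<w)&(T[...,2]<-8)&(T[...,2]>-45); K=T[k]
    if len(K)<20: return
    # circle/crest: x extents and min z
    print((lo,hi),len(K),"x",np.percentile(K[:,0],[1,99]).round(1),"crest z",np.percentile(K[:,2],2).round(1), "x at crest",K[K[:,2]<np.percentile(K[:,2],15),0].mean().round(1))
    return K
for lo in (20,30,40,50): prof(lo,lo+10,32,10)
for lo in (86,90,94,98,102): 
    K=prof(lo,lo+4)
    if K is not None and lo<104:
        A=np.c_[2*K[:,0],2*K[:,2],np.ones(len(K))]; s=np.linalg.lstsq(A,(K[:,[0,2]]**2).sum(1),rcond=None)[0]; print("  circle",s[:2].round(1),np.sqrt(s[2]+s[0]**2+s[1]**2).round(1))
g=cv2.cvtColor(im,cv2.COLOR_RGB2GRAY); print(g[160:260:5,440:600:8])
cv2.imwrite('pics/w4z.png',cv2.resize(im[150:270,380:600],(800,436),interpolation=cv2.INTER_CUBIC)[:,:,::-1])
```

```text
(20, 30) 492 x [27.3 37.3] crest z -25.9 x at crest 32.2
(30, 40) 493 x [27.3 37.2] crest z -26.0 x at crest 32.2
(40, 50) 509 x [26.8 37.3] crest z -26.4 x at crest 32.3
(50, 60) 436 x [26.8 37.2] crest z -26.3 x at crest 32.1
(86, 90) 625 x [24.3 43.1] crest z -29.8 x at crest 33.5
  circle [ 33.7 -20.3] 8.2
(90, 94) 519 x [24.7 43.5] crest z -30.2 x at crest 33.7
  circle [ 34.  -21.7] 8.2
(94, 98) 392 x [24.6 43.7] crest z -30.3 x at crest 33.9
  circle [ 33.9 -21.2] 8.6
(98, 102) 369 x [24.6 43.6] crest z -30.1 x at crest 33.6
  circle [ 33.6 -19.9] 9.6
(102, 106) 333 x [24.5 43.5] crest z -30.2 x at crest 33.6
  circle [ 33.4 -19.8] 9.7
[[ 83  80  79  76  64  59  55  55  58  72 107 138  60  53  52  49  47  45
   42  48]
 [ 77  78  81  79  79  75  65  62  67 127 140 139  53  49  51  51  52  51
   48  49]
 [ 79  81  75  80  81  79  76  78  78 131 140 134  50  54  55  47  52  53
   46 100]
 [ 85  78  81  92  98  81  75  76  93 141 139 139  54  54  48  53  48  50
   58 115]
 [ 83  84  77 100  98  83  86  86 139 141 137 137  54  52  58  57  58  52
   67 122]
 [ 79  80  79  95  95  8
[... 551 characters left out ...]
  60  71
  121 159]
 [131 218 236 236 235 237 235 236  82  82 162 161 177 189 158  64  66  76
  127 158]
 [220 225 236 237 237 236 236 235 204 114 121 126 151 151  69  62  62  87
  131 154]
 [236 236 236 237 238 235 236 235 235 236 236  73  74  69  67  63  65  95
  125 153]
 [237 236 237 237 236 236 236 234 236 235 234 224  75  65  69  67  63 103
  146 156]
 [239 236 236 236 236 236 235 235 234 235 235 235 220  70  71  69  63 114
  152 157]
 [238 236 237 235 237 235 236 235 234 236 235 234 234 196  69  72  72 119
  157 156]
 [237 238 236 237 236 237 236 236 235 235 234 234 234 233 157  70  71 126
  158 157]
 [238 236 237 236 237 236 235 236 234 235 235 234 234 235 233 132  82 131
  155 156]]
```

View pics/w4z.png

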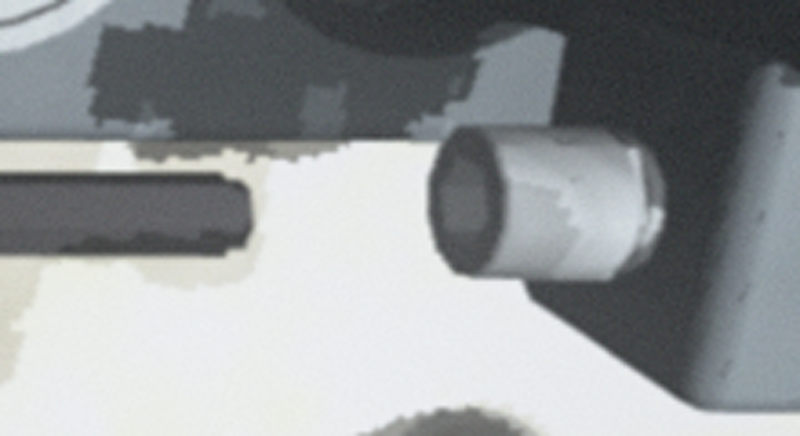

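The arm axis is about 1.4 mm off the head axis, along tool x, with the same height and direction. I'll correct that and approach.

creep_tool(increments="0.028 0.2 0 0 0 0.04;0.028 0.36 0.004 0 0 0.04;0.028 0.44 0.004 0 0 0.04;0.028 0.44 0.004 0 0 0.04")

```text
clock: 6.4
eef_pos: [549.1, -48.5, 102.0]
eef_rot: [3.142, 0.001, 1.759]
wrist_force: [-0.1, -0.7, -1.1]
finger_gap: 9.8
finger_force: 30.0
```

creep_tool(increments="0 0.04 0 0 0 0;0 0.08 0 0 0 0;0 0.12 0 0 0 0;0 0.14 0 0 0 0;0 0.16 0 0 0 0")

```text
clock: 6.9
eef_pos: [556.5, -47.2, 102.2]
eef_rot: [-3.142, 0.0, 1.759]
wrist_force: [-0.4, -0.6, -2.0]
finger_gap: 9.6
finger_force: 30.0
```

Run:
```python
from h import *
setp(C,.186); print(wp(pose()[0]),manip.read_state()["moment"])
```

```text
[-99.74837732 -74.98396201 102.15620668] [-0.06167963  0.05988634  0.01317832]
```

In the tool's units: 3 mm is 0.06, 5 mm is 0.1.

creep_tool(increments="0 0.02 0 0 0 0;0 0.04 0 0 0 0;0 0.06 0 0 0 0;0 0.08 0 0 0 0;0 0.1 0 0 0 0")

```text
clock: 7.4
eef_pos: [561.2, -46.2, 101.9]
eef_rot: [-3.141, 0.0, 1.759]
wrist_force: [-2.0, 0.0, -4.1]
finger_gap: 9.8
finger_force: 30.0
```

Run:
```python
from h import *
setp(C,.186); print(wp(pose()[0]),manip.read_state()["moment"])
```

```text
[-94.97239388 -74.85947439 101.89825892] [-0.05296076  0.50012487  0.125351  ]
```

Units first: shifts go in units of 50 mm and turns go in units of 0.1 rad. So 2 mm is 0.04, 3 mm is 0.06.

creep_tool(increments="0 0 0.008 0 0 0;0 0.02 0.008 0 0 0;0 0.04 0.008 0 0 0;0 0.06 0.008 0 0 0;0 0.06 0.008 0 0 0")

```text
clock: 7.9
eef_pos: [564.4, -45.7, 101.7]
eef_rot: [3.142, 0.0, 1.759]
wrist_force: [0.2, 0.8, -4.2]
finger_gap: 9.6
finger_force: 30.0
```

Run:
```python
from h import *
setp(C,.186); print(wp(pose()[0]),manip.read_state()["moment"])
```

```text
[-91.71209847 -74.8966516  101.70404745] [0.00632882 0.35734102 0.07342952]
```

In the tool's units: 4 mm is 0.08, 3 mm is 0.06.

creep_tool(increments="0 0.02 0.004 0 0 0;0 0.04 0.006 0 0 0;0 0.06 0.006 0 0 0;0 0.08 0.006 0 0 0;0 0.08 0.006 0 0 0")

```text
clock: 8.4
eef_pos: [568.4, -45.0, 101.5]
eef_rot: [3.141, 0.001, 1.759]
wrist_force: [-1.3, 1.7, -4.1]
finger_gap: 9.7
finger_force: 30.0
```

Run:
```python
from h import *
setp(C,.186); print(wp(pose()[0]),manip.read_state()["moment"])
```

```text
[-87.65331275 -74.93908056 101.46143151] [0.12835271 0.23709931 0.09546049]
```

In the tool's units: 2.5 mm is 0.05, 2.1 mm is 0.042.

creep_tool(increments="0 0.014 0 0 0 0;0 0.028 0 0 0 0;0 0.042 0 0 0 0;0 0.05 0 0 0 0;0 0.05 0 0 0 0")

```text
clock: 8.9
eef_pos: [570.8, -44.5, 101.5]
eef_rot: [3.142, 0.001, 1.759]
wrist_force: [-1.1, 1.9, -4.1]
finger_gap: 9.9
finger_force: 30.0
```

Run:
```python
from h import *
setp(C,.186); print(wp(pose()[0]),manip.read_state()["moment"])
```

```text
[-85.26138901 -74.94305405 101.45669398] [0.08877779 0.35032618 0.09454092]
```

creep_tool(increments="0 0.012 0 0 0 0;0 0.024 0 0 0 0;0 0.024 0 0 0 0")

```text
clock: 9.2
eef_pos: [572.0, -44.3, 101.5]
eef_rot: [3.142, 0.001, 1.759]
wrist_force: [-1.4, 1.0, -2.6]
finger_gap: 9.8
finger_force: 30.0
```

creep_tool(increments="0 0.012 0 0 0 0;0 0.024 0 0 0 0;0 0.024 0 0 0 0")

```text
clock: 9.5
eef_pos: [573.2, -44.1, 101.5]
eef_rot: [3.142, 0.001, 1.759]
wrist_force: [-1.0, 1.8, -2.4]
finger_gap: 9.7
finger_force: 30.0
```

Run:
```python
from h import *
setp(C,.186); print(wp(pose()[0]),manip.read_state()["moment"])
```

```text
[-82.83374835 -74.94453393 101.46202749] [0.07338689 0.3380404  0.09736811]
```

In the tool's units: 1 mm is 0.02, 0.5 mm is 0.01.

creep_tool(increments="0 0.01 0 0 0 0;0 0.02 0 0 0 0;0 0.02 0 0 0 0")

```text
clock: 9.8
eef_pos: [573.9, -44.0, 101.4]
eef_rot: [-3.141, 0.001, 1.759]
wrist_force: [-3.5, 0.5, -2.6]
finger_gap: 9.8
finger_force: 30.0
```

creep_tool(increments="0 0.01 0 0 0 0;0 0.02 0 0 0 0;0 0.02 0 0 0 0")

```text
clock: 10.1
eef_pos: [574.4, -44.1, 101.2]
eef_rot: [-3.14, 0.001, 1.759]
wrist_force: [-7.5, -1.6, -1.3]
finger_gap: 9.5
finger_force: 30.0
```

Run:
```python
from h import *
setp(C,.186); print(wp(pose()[0]),manip.read_state()["moment"])
p=pose(); im,d=manip.camera('wrist'); np.savez('pics/w5.npz',im=im,d=d,p=p[0],r=p[1])
P=cloud('wrist',d,p); T=(P-p[0])@p[1]
k=(d>0)&(abs(T[...,0]-33)<3)&(T[...,2]<-8)&(T[...,2]>-45)&(T[...,1]>0)&(T[...,1]<90)
y=T[k][:,1];z=T[k][:,2]
for a in range(10,70,3): 
    m=abs(y-a)<1.5
    if m.sum()>3: print(a,np.percentile(z[m],5).round(1),end='; ')
cv2.imwrite('pics/w5z.png',cv2.resize(im[150:270,340:560],(600,327),interpolation=cv2.INTER_CUBIC)[:,:,::-1])
```

```text
[-81.63253502 -75.18922567 101.19420529] [-0.52374444  1.52337539  0.23217789]
10 -25.5; 13 -25.6; 16 -25.6; 19 -25.8; 22 -25.7; 25 -25.7; 28 -25.9; 31 -26.0; 34 -26.1; 37 -25.9; 40 -30.2; 43 -30.6; 46 -30.7; 49 -30.6; 52 -30.8; 55 -30.7; 58 -30.3; 61 -40.2; 64 -41.5; 67 -41.7;
```

View pics/w5z.png

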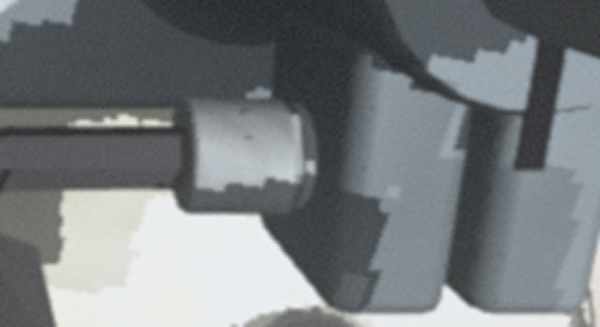

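Seated: the collar of the head meets the arm 40 mm from the long arm's axis and the axial force rose to 7.5 N, so the key has bottomed (18 of 60 mm in). Regrasp near the far end of the long arm.

In the tool's units: -0.3 mm is -0.006.

creep_tool(increments="0 -0.006 0 0 0 0;0 -0.006 0 0 0 0")

```text
clock: 10.35
eef_pos: [574.3, -44.0, 101.3]
eef_rot: [-3.14, 0.001, 1.759]
wrist_force: [-5.4, -1.6, -2.7]
finger_gap: 9.7
finger_force: 30.0
```

creep_tool(increments="0 0 0 0 0 0;0 0 0 0 0 0;0 0 0 0 0 0", jaw=36, grip_force=15)

```text
clock: 10.65
eef_pos: [575.2, -43.8, 101.9]
eef_rot: [3.14, 0.001, 1.759]
wrist_force: [0.2, 0.0, -0.1]
finger_gap: 29.9
finger_force: 0.0
```

creep_tool(increments="-0.6 0 0.08 0 0 0;-1.2 0 0.16 0 0.5 0;-1.6 0 0.2 0 1 0;-1.84 0 0.2 0 1 0;-1.84 0 0.2 0 1 0")

```text
clock: 11.15
eef_pos: [592.1, -135.5, 91.4]
eef_rot: [3.141, -0.098, 1.757]
wrist_force: [-0.1, 0.0, 0.8]
finger_gap: 35.7
finger_force: 0.0
```

```bash
python3 - <<'E'
from h import *
setp(C,.186); print(wp(pose()[0]),manip.read_state()["wrist_force"])
for n in("scene","top"):
    im,d=manip.camera(n); P=cloud(n,d); Q=R.from_euler('z',-YAW).apply((P-C).reshape(-1,3)).reshape(P.shape)
    k=(d>0)&(Q[...,2]>70)&(Q[...,2]<132)&(abs(Q[...,0]+84)<14)&(Q[...,1]<-40)&(Q[...,1]>-215); K=Q[k]
    for a in range(-210,-40,12):
        s=K[abs(K[:,1]-a)<6]
        if len(s)>2: print(n,a,len(s),s.mean(0).round(1),s[:,2].max().round(1))
    cv2.imwrite(f'pics/{n}6.png',im[:,:,::-1])
E
```

```text
[ -81.09970663 -168.26829309   91.42224325] [-0.12776539  0.00624727  0.81607363]
scene -186 12 [ -84.4 -185.1  102.7] 106.4
scene -162 4 [ -86.5 -157.7  107.4] 109.6
scene -150 15 [ -84.7 -149.   106.7] 111.3
scene -138 16 [ -85.2 -136.9  108.5] 113.4
scene -126 23 [ -84.7 -126.   111.5] 117.0
scene -114 23 [ -84.4 -114.1  112.3] 116.7
scene -102 23 [ -83.9 -102.2  113.2] 118.5
scene -90 24 [-84.9 -90.2 114.6] 118.8
scene -78 24 [-85.6 -77.8 116.1] 120.3
scene -66 23 [-85.9 -65.6 117.5] 123.0
scene -54 24 [-85.7 -53.5 118.6] 122.9
scene -42 20 [-78.6 -44.5 120.7] 127.0
top -174 16 [ -79.3 -172.4  107.7] 111.7
top -162 25 [ -79.8 -162.1  109.8] 113.9
top -150 23 [ -80.  -150.2  110.4] 112.7
top -138 25 [ -80.3 -137.7  112.2] 116.3
top -126 24 [ -81.3 -125.4  113. ] 115.3
top -114 23 [ -80.9 -113.6  114.3] 118.5
top -102 24 [ -81.1 -101.7  115.4] 118.1
top -90 24 [-81.5 -89.9 116.9] 120.6
top -78 25 [-81.8 -78.1 117.9] 121.3
top -66 22 [-82.2 -66.5 119.4] 123.5
top -54 30 [-81.1 -54.  120.7] 125.1
top -42 22 [-76.8 -44.1 121.9] 126.0
```

In the tool's units: 6 mm is 0.12, 3 mm is 0.06, 0.01 rad is 0.1.

creep_tool(increments="0 0 0.06 0 0 0;0 0 0.12 0 0.1 0;0 0 0.12 0 0.1 0", grip_force=15)

```text
clock: 11.55
eef_pos: [591.6, -132.9, 85.1]
eef_rot: [-3.141, -0.11, 1.759]
wrist_force: [-0.9, 1.0, -0.3]
finger_gap: 36.2
finger_force: 0.0
```

creep_tool(increments="0 0 0 0 0 0;0 0 0 0 0 0;0 0 0 0 0 0;0 0 0 0 0 0", jaw=0, grip_force=15)

```text
clock: 11.95
eef_pos: [591.9, -133.6, 85.7]
eef_rot: [3.141, -0.109, 1.759]
wrist_force: [-1.0, 0.3, 0.3]
finger_gap: 9.9
finger_force: 15.0
```

```bash
python3 - <<'E'
from h import *
setp(C,.186); print(wp(pose()[0]),manip.read_state())
E
```

```text
[ -80.97090287 -166.37228458   85.65635686] {'clock': 11.95, 'joints': array([-0.32492889,  0.56865728,  1.4327569 ,  0.10251776,  1.19560857,
       -0.55317714]), 'qd': array([ 0.00038387, -0.00112416,  0.0006862 ,  0.00081939,  0.0012109 ,
        0.00015733]), 'effort': array([-1.55241047e-01, -6.47718716e+01, -3.23372126e+01,  2.21763533e-01,
        1.39545361e-01,  5.63723361e-02]), 'eef_pos': array([ 591.89282148, -133.57656292,   85.65635686]), 'eef_rot': array([ 3.14135866, -0.10937037,  1.75881589]), 'wrist_force': array([-0.98803533,  0.34338615,  0.3143091 ]), 'moment': array([0.03273999, 0.01932702, 0.10249762]), 'finger_force': 15.008985218591988, 'finger_gap': 9.873822768768504}
```

In the tool's units: 12.6 mm is 0.252, 6.35 mm is 0.127, 0.1 rad is 1.

creep_tool(increments="0.01 0 0.064 0 0.25 0;0.022 0 0.127 0 0.5 0;0.036 0 0.19 0 0.75 0;0.05 0 0.252 0 1 0;0.05 0 0.252 0 1 0")

```text
clock: 12.45
eef_pos: [591.1, -129.5, 72.8]
eef_rot: [-3.141, -0.212, 1.758]
wrist_force: [0.5, 4.4, 4.8]
finger_gap: 9.8
finger_force: 15.0
```

```bash
cat >> h.py <<'E'
def rep():
    setp([640.7,44.9,0.],.186); s=manip.read_state(); p,r=pose(); g=wp(p-18.8*r[:,2]); y,z=g[1]+42,g[2]-120
    print("g",g.round(1),"phi",np.arctan2(-z,-y).round(3),"r",np.hypot(y,z).round(1),"F tool",(r.T@s["wrist_force"]).round(1),"F press",R.from_euler('z',-YAW).apply(s["wrist_force"]).round(1),"M",s["moment"].round(2), "toolphi",-np.round(s["eef_rot"][1],3))
E
python3 -c "
from h import *
rep()"
```

```text
g [ -81.  -166.2   91.2] phi 0.228 r 127.5 F tool [ 5.1  1.3 -3.8] F press [1.3 4.2 4.8] M [ 0.81 -0.18 -0.02] toolphi 0.212
```

creep_tool(increments="0.024 0 0.064 0 0.25 0;0.04 0 0.127 0 0.5 0;0.056 0 0.19 0 0.75 0;0.07 0 0.252 0 1 0;0.07 0 0.252 0 1 0")

```text
clock: 12.95
eef_pos: [589.7, -123.9, 61.0]
eef_rot: [-3.141, -0.312, 1.758]
wrist_force: [0.5, -1.8, 3.3]
finger_gap: 9.6
finger_force: 15.0
```

```bash
python3 -c "
from h import *
rep()"
```

```text
g [ -81.3 -162.3   78.9] phi 0.33 r 127.1 F tool [-0.8  0.2 -3.7] F press [ 0.2 -1.9  3.3] M [-0.36 -0.09  0.  ] toolphi 0.312
```

creep_tool(increments="0.01 0 0.064 0 0.25 0;0.022 0 0.127 0 0.5 0;0.036 0 0.19 0 0.75 0;0.05 0 0.252 0 1 0;0.05 0 0.252 0 1 0")

```text
clock: 13.45
eef_pos: [588.6, -117.6, 49.9]
eef_rot: [-3.141, -0.412, 1.758]
wrist_force: [0.9, -3.0, 3.9]
finger_gap: 9.8
finger_force: 15.0
```

```bash
python3 -c "
from h import *
rep()"
```

```text
g [ -81.2 -157.5   67.1] phi 0.429 r 127.1 F tool [-1.3  0.3 -4.8] F press [ 0.3 -3.2  3.9] M [-0.38 -0.04  0.06] toolphi 0.412
```

creep_tool(increments="0.006 0 0.032 0 0.125 0;0.01 0 0.064 0 0.25 0;0.016 0 0.096 0 0.375 0;0.022 0 0.127 0 0.5 0;0.022 0 0.127 0 0.5 0")

```text
clock: 13.95
eef_pos: [588.1, -114.1, 44.8]
eef_rot: [-3.141, -0.461, 1.759]
wrist_force: [1.0, -2.5, 3.6]
finger_gap: 10.4
finger_force: 15.0
```

```bash
python3 -c "
from h import *
rep()"
```

```text
g [ -81.1 -154.9   61.7] phi 0.477 r 127.0 F tool [-0.8  0.5 -4.4] F press [ 0.5 -2.7  3.6] M [-0.52 -0.04  0.03] toolphi 0.461
```

creep_tool(increments="0.006 0 0.032 0 0.125 0;0.01 0 0.064 0 0.25 0;0.016 0 0.096 0 0.375 0;0.022 0 0.127 0 0.5 0;0.022 0 0.127 0 0.5 0")

```text
clock: 14.45
eef_pos: [587.4, -110.3, 39.7]
eef_rot: [-3.141, -0.511, 1.759]
wrist_force: [0.6, -2.5, 4.6]
finger_gap: 10.1
finger_force: 15.0
```

```bash
python3 -c "
from h import *
rep()"
```

```text
g [ -81.1 -151.8   56.1] phi 0.527 r 127.1 F tool [ 0.   0.1 -5.3] F press [ 0.1 -2.6  4.6] M [-0.18 -0.13 -0.04] toolphi 0.511
```

creep_tool(increments="0.006 0 0.032 0 0.125 0;0.01 0 0.064 0 0.25 0;0.016 0 0.096 0 0.375 0;0.016 0 0.096 0 0.375 0")

```text
clock: 14.85
eef_pos: [586.8, -107.2, 35.9]
eef_rot: [-3.141, -0.549, 1.759]
wrist_force: [1.5, -1.1, 4.6]
finger_gap: 10.3
finger_force: 15.0
```

```bash
python3 -c "
from h import *
rep()"
```

```text
g [ -81.  -149.3   51.9] phi 0.566 r 127.1 F tool [ 1.2  1.3 -4.6] F press [ 1.3 -1.4  4.6] M [ 0.06 -0.15 -0.06] toolphi 0.549
```

Create arm.py:
```python
from h import *
rep()
for n in("scene","top"):
    im,d=manip.camera(n); P=cloud(n,d); Q=R.from_euler('z',-YAW).apply((P-C).reshape(-1,3)).reshape(P.shape)
    k=(d>0)&(Q[...,2]>25)&(Q[...,2]<132)&(abs(Q[...,0]+84)<12)&(Q[...,1]<-52)&(Q[...,1]>-128); K=Q[k]
    if len(K)>20:
        v=cv2.fitLine(K.astype(np.float32),cv2.DIST_HUBER,0,.01,.01).ravel(); print(n,len(K),"arm phi",np.arctan(v[2]/v[1]).round(3), v[3:].round(1), "z@-42", (v[5]+(-42-v[4])*v[2]/v[1]).round(1))
```

```bash
python3 arm.py
```

```text
g [ -81.  -149.3   51.9] phi 0.566 r 127.1 F tool [ 1.2  1.3 -4.6] F press [ 1.3 -1.4  4.6] M [ 0.06 -0.15 -0.06] toolphi 0.549
scene 154 arm phi 0.549 [-86.  -91.6  89.5] z@-42 119.9
top 134 arm phi 0.547 [-82.1 -89.6  94. ] z@-42 123.0
```

creep_tool(increments="0.006 0 0.032 0 0.125 0;0.01 0 0.064 0 0.25 0;0.016 0 0.096 0 0.375 0;0.016 0 0.096 0 0.375 0")

```text
clock: 15.35
eef_pos: [586.2, -103.9, 32.2]
eef_rot: [-3.141, -0.587, 1.759]
wrist_force: [1.7, -0.2, 6.7]
finger_gap: 10.0
finger_force: 15.0
```

```bash
python3 -c "
from h import *
rep()"
```

```text
g [ -81.  -146.6   47.8] phi 0.604 r 127.1 F tool [ 3.2  1.6 -5.9] F press [ 1.6 -0.5  6.7] M [ 0.34 -0.19 -0.11] toolphi 0.587
```

creep_tool(increments="0.006 0 0.032 0 0.125 0;0.01 0 0.064 0 0.25 0;0.01 0 0.064 0 0.25 0")

```text
clock: 15.65
eef_pos: [585.9, -101.8, 30.0]
eef_rot: [3.141, -0.612, 1.759]
wrist_force: [1.7, -0.7, 7.3]
finger_gap: 10.0
finger_force: 15.0
```

```bash
python3 -c "
from h import *
rep()"
```

```text
g [ -80.9 -144.9   45.3] phi 0.628 r 127.1 F tool [ 3.4  1.6 -6.5] F press [ 1.6 -1.   7.3] M [ 0.44 -0.2  -0.18] toolphi 0.612
```

creep_tool(increments="0.006 0 0.032 0 0.125 0;0.01 0 0.064 0 0.25 0;0.01 0 0.064 0 0.25 0")

```text
clock: 15.95
eef_pos: [585.6, -99.7, 27.8]
eef_rot: [3.141, -0.637, 1.759]
wrist_force: [1.5, -0.7, 9.3]
finger_gap: 9.9
finger_force: 15.0
```

```bash
python3 -c "
from h import *
rep()"
```

```text
g [ -80.8 -143.1   42.9] phi 0.651 r 127.1 F tool [ 4.7  1.4 -8. ] F press [ 1.4 -1.   9.3] M [ 0.5  -0.21 -0.25] toolphi 0.637
```

creep_tool(increments="0.006 0 0.032 0 0.125 0;0.01 0 0.064 0 0.25 0;0.01 0 0.064 0 0.25 0")

```text
clock: 16.25
eef_pos: [585.4, -97.5, 25.7]
eef_rot: [3.14, -0.662, 1.759]
wrist_force: [1.5, -0.7, 8.7]
finger_gap: 10.5
finger_force: 15.0
```

```bash
python3 arm.py
```

```text
g [ -80.7 -141.2   40.5] phi 0.675 r 127.1 F tool [ 4.6  1.4 -7.5] F press [ 1.4 -1.   8.7] M [ 0.59 -0.24 -0.25] toolphi 0.662
scene 123 arm phi 0.701 [ -85.7 -100.9   73.3] z@-42 122.9
top 141 arm phi 0.681 [-82.3 -87.2  87.1] z@-42 123.7
```

In the tool's units: 0.5 mm is 0.01, 3.2 mm is 0.064, 0.025 rad is 0.25.

creep_tool(increments="0.006 0 0.032 0 0.125 0;0.01 0 0.064 0 0.25 0;0.01 0 0.064 0 0.25 0")

```text
clock: 16.65
eef_pos: [585.0, -95.3, 23.7]
eef_rot: [3.14, -0.687, 1.759]
wrist_force: [2.4, -1.7, 10.9]
finger_gap: 10.3
finger_force: 15.0
```

```bash
python3 -c "
from h import *
rep()"
```

```text
g [ -80.6 -139.4   38.2] phi 0.699 r 127.2 F tool [ 5.3  2.1 -9.7] F press [ 2.1 -2.1 10.9] M [ 0.62 -0.16 -0.28] toolphi 0.687
```

creep_tool(increments="0 0 0 0 0 0")

```text
clock: 16.75
eef_pos: [585.1, -95.4, 23.8]
eef_rot: [3.14, -0.686, 1.76]
wrist_force: [3.1, -3.0, 10.4]
finger_gap: 10.4
finger_force: 15.0
```

```bash
python3 -c "
from h import *
rep()"
```

```text
g [ -80.6 -139.5   38.3] phi 0.697 r 127.2 F tool [  3.8   2.5 -10.3] F press [ 2.5 -3.6 10.4] M [ 0.56 -0.27 -0.26] toolphi 0.686
```

creep_tool(increments="0 0 0 0 0 0")

```text
clock: 16.85
eef_pos: [585.1, -95.4, 23.8]
eef_rot: [3.14, -0.686, 1.76]
wrist_force: [2.0, -2.2, 11.2]
finger_gap: 10.3
finger_force: 15.0
```

```bash
python3 -c "
from h import *
rep()"
```

```text
g [ -80.6 -139.5   38.4] phi 0.697 r 127.2 F tool [  5.1   1.5 -10.3] F press [ 1.5 -2.6 11.2] M [ 0.5  -0.17 -0.24] toolphi 0.686
```

The perpendicular force climbed from a 4.8 N plateau to 10 N (about 8.9 N at the arm's end): that is the hard stop. Unload now.

creep_tool(increments="-0.016 0 -0.128 0 -0.5 0;-0.024 0 -0.256 0 -1 0;-0.026 0 -0.384 0 -1.5 0;-0.024 0 -0.514 0 -2 0;-0.024 0 -0.514 0 -2 0")

```text
clock: 17.35
eef_pos: [587.8, -112.5, 42.7]
eef_rot: [3.141, -0.483, 1.76]
wrist_force: [-0.7, -2.4, -0.1]
finger_gap: 10.0
finger_force: 15.0
```

```bash
python3 arm.py
```

```text
g [ -81.1 -153.6   59.3] phi 0.498 r 127.1 F tool [-2.  -1.1 -0.9] F press [-1.1 -2.2 -0.1] M [-0.67  0.04  0.04] toolphi 0.483
scene 159 arm phi 0.484 [-86.4 -88.2  96.5] z@-42 120.8
top 140 arm phi 0.494 [-82.5 -89.2  98.2] z@-42 123.6
```

creep_tool(increments="0 0 0 0 0 0;0 0 0 0 0 0;0 0 0 0 0 0", jaw=36)

```text
clock: 17.75
eef_pos: [587.6, -112.2, 41.8]
eef_rot: [-3.141, -0.485, 1.758]
wrist_force: [-0.0, 0.9, 0.3]
finger_gap: 30.6
finger_force: 0.0
```

creep_tool(increments="0.48 0 0 0 0 0;0.96 0 0 0 0 0;1.44 0 0 0 0 0;1.84 0 0 0 0 0;1.84 0 0 0 0 0")

```text
clock: 18.25
eef_pos: [572.7, -30.7, 86.4]
eef_rot: [3.14, -0.484, 1.761]
wrist_force: [-0.3, 0.2, 0.7]
finger_gap: 36.2
finger_force: 0.0
```

```bash
python3 arm.py
```

```text
g [-80.8 -70.5 103.1] phi 0.536 r 33.2 F tool [ 0.6 -0.3 -0.5] F press [-0.3  0.2  0.7] M [-0.24  0.01 -0.01] toolphi 0.484
scene 55 arm phi 0.506 [-87.  -88.6  95.2] z@-42 121.0
top 114 arm phi 0.465 [-81.7 -84.4 102.5] z@-42 123.8
```

creep_tool(increments="0 0 0 0 0 0;0 0 0 0 0 0;0 0 0 0 0 0;0 0 0 0 0 0;0 0 0 0 0 0", jaw=0, grip_force=30)

```text
clock: 18.85
eef_pos: [572.1, -32.8, 84.9]
eef_rot: [-3.14, -0.485, 1.758]
wrist_force: [-5.9, -3.2, 0.5]
finger_gap: 9.5
finger_force: 30.0
```

creep_tool(increments="-0.012 0 -0.022 0 -0.35 0;-0.026 0 -0.046 0 -0.7 0;-0.026 0 -0.046 0 -0.7 0")

```text
clock: 19.15
eef_pos: [572.5, -34.8, 86.7]
eef_rot: [-3.14, -0.411, 1.759]
wrist_force: [-5.7, -4.6, -1.5]
finger_gap: 9.9
finger_force: 30.0
```

```bash
python3 -c "
from h import *
rep()"
```

```text
g [-81.8 -73.2 103.9] phi 0.477 r 35.1 F tool [-3.8 -6.5  0. ] F press [-6.5 -3.5 -1.5] M [-0.9   0.93  0.52] toolphi 0.411
```

creep_tool(increments="0 -0.04 0 0 0 0;0 -0.08 0 0 0 0;0 -0.12 0 0 0 0;0 -0.16 0 0 0 0")

```text
clock: 19.55
eef_pos: [565.1, -36.1, 86.6]
eef_rot: [3.141, -0.414, 1.759]
wrist_force: [0.1, 0.8, -1.0]
finger_gap: 9.5
finger_force: 30.0
```

```bash
python3 -c "
from h import *
rep()"
```

```text
g [-89.3 -73.1 103.8] phi 0.478 r 35.1 F tool [0.3 0.2 1.2] F press [ 0.2  0.7 -1. ] M [-0.18 -0.08 -0.09] toolphi 0.414
```

Key comes freely. The grasp is too deep in the fingers to lay it flat: tips reach 19 mm below the arm. So I push it back in and regrasp it nearer the fingertips.

In the tool's units: 7 mm is 0.14, 6 mm is 0.12.

creep_tool(increments="0 0.04 0 0 0 0;0 0.08 0 0 0 0;0 0.12 0 0 0 0;0 0.14 0 0 0 0;0 0.14 0 0 0 0")

```text
clock: 20.05
eef_pos: [572.0, -34.8, 86.5]
eef_rot: [-3.141, -0.414, 1.759]
wrist_force: [-1.2, -1.0, 1.4]
finger_gap: 9.6
finger_force: 30.0
```

```bash
python3 -c "
from h import *
rep()"
```

```text
g [-82.2 -73.2 103.7] phi 0.482 r 35.2 F tool [-0.1 -1.4 -1.6] F press [-1.4 -0.8  1.4] M [-0.25  0.23  0.15] toolphi 0.414
```

creep_tool(increments="0 0 0 0 0 0;0 0 0 0 0 0;0 0 0 0 0 0", jaw=26)

```text
clock: 20.35
eef_pos: [572.1, -34.7, 86.6]
eef_rot: [3.141, -0.414, 1.759]
wrist_force: [-0.1, -0.5, 0.8]
finger_gap: 25.3
finger_force: 0.0
```

creep_tool(increments="0 0 -0.12 0 0.3 0;0 0 -0.24 0 0.6 0;0 0 -0.24 0 0.6 0")

```text
clock: 20.65
eef_pos: [573.2, -40.1, 97.9]
eef_rot: [3.141, -0.475, 1.758]
wrist_force: [0.8, 0.8, 0.7]
finger_gap: 26.0
finger_force: 0.0
```

```bash
python3 arm.py
```

```text
g [-82.  -79.7 114.6] phi 0.143 r 38.1 F tool [ 0.9  0.9 -0.3] F press [0.9 0.6 0.7] M [-0.26  0.08 -0.02] toolphi 0.475
scene 116 arm phi 0.461 [-85.3 -93.2  95.3] z@-42 120.7
top 117 arm phi 0.447 [-81.8 -81.7 103.7] z@-42 122.8
```

creep_tool(increments="0 0 0 0 0 0;0 0 0 0 0 0;0 0 0 0 0 0;0 0 0 0 0 0", jaw=0, grip_force=40)

```text
clock: 21.15
eef_pos: [573.0, -39.2, 97.8]
eef_rot: [3.141, -0.475, 1.759]
wrist_force: [-1.4, 1.2, 2.5]
finger_gap: 9.7
finger_force: 40.0
```

creep_tool(increments="-0.004 0 -0.022 0 -0.3 0;-0.008 0 -0.042 0 -0.6 0;-0.008 0 -0.042 0 -0.6 0")

```text
clock: 21.45
eef_pos: [573.1, -40.5, 99.6]
eef_rot: [3.141, -0.412, 1.76]
wrist_force: [-0.2, 0.8, 0.9]
finger_gap: 9.5
finger_force: 40.0
```

```bash
python3 -c "
from h import *
rep()"
```

```text
g [-82.2 -79.  116.9] phi 0.084 r 37.1 F tool [ 1.1 -0.  -0.5] F press [-0.   0.8  0.9] M [0.06 0.01 0.08] toolphi 0.412
```

creep_tool(increments="0 -0.04 0 0 0 0;0 -0.1 0 0 0 0;0 -0.16 0 0 0 0;0 -0.22 0 0 0 0;0 -0.28 0 0 0 0")

```text
clock: 21.95
eef_pos: [559.1, -43.6, 99.1]
eef_rot: [-3.141, -0.415, 1.758]
wrist_force: [0.3, 3.1, 0.8]
finger_gap: 9.7
finger_force: 40.0
```

```bash
python3 -c "
from h import *
rep()"
```

```text
g [-96.6 -79.4 116.3] phi 0.097 r 37.6 F tool [3.1 0.9 0.5] F press [0.9 3.  0.8] M [ 0.28 -0.21 -0.05] toolphi 0.415
```

In the tool's units: -26 mm is -0.52, -20 mm is -0.4.

creep_tool(increments="0 -0.08 0 0 0 0;0 -0.16 0 0 0 0;0 -0.28 0 0 0 0;0 -0.4 0 0 0 0;0 -0.52 0 0 0 0")

```text
clock: 22.45
eef_pos: [533.2, -48.5, 99.2]
eef_rot: [-3.141, -0.414, 1.759]
wrist_force: [-0.2, -0.7, -1.5]
finger_gap: 9.6
finger_force: 40.0
```

```bash
python3 -c "
from h import *
rep()
p=pose(); im,d=manip.camera('wrist'); cv2.imwrite('pics/w7.png',im[60:340,180:620,::-1])
im,d=manip.camera('top');P=cloud('top',d);Q=R.from_euler('z',-YAW).apply((P-C).reshape(-1,3)).reshape(P.shape)
# worktop: front edge, free area
m=(d>0)&(abs(P[...,2])<8)
for y in (-60,-120,-180,-240): k=m&(abs(P[...,1]-y)<8); print(y,'front edge x',np.percentile(P[k][:,0],1).round())
"
```

```text
g [-122.9  -79.5  116.4] phi 0.096 r 37.6 F tool [-1.2 -0.3  1.1] F press [-0.3 -0.6 -1.5] M [-0.3   0.08  0.02] toolphi 0.414
-60 front edge x 130.0
-120 front edge x 426.0
-180 front edge x 644.0
-240 front edge x 719.0
```

View pics/w7.png

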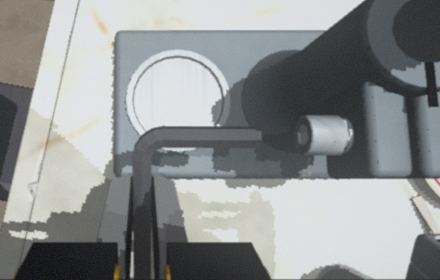

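Key is out; the short arm is clear of the head. Now level it, shift to the −y side, and check the landing zone.

creep_tool(increments="-0.2 0 -0.1 0 -1 0;-0.4 0 -0.2 0 -2 0;-0.6 0 -0.3 0 -3 0;-0.8 0 -0.4 0 -4.14 0;-0.8 0 -0.4 0 -4.14 0")

```text
clock: 23.05
eef_pos: [542.4, -91.4, 101.9]
eef_rot: [3.141, 0.002, 1.76]
wrist_force: [-0.2, 0.3, -1.0]
finger_gap: 9.4
finger_force: 40.0
```

Run:
```python
from h import *
rep(); go(pw([-95,-125,30]),RT(0,np.pi/2))
D=np.load("pics/top0.npz"); P=cloud("top",D["d"]); Q=R.from_euler('z',-YAW).apply((P-C).reshape(-1,3)).reshape(P.shape)
k=(D["d"]>0)&(Q[...,0]>-200)&(Q[...,0]<10)&(Q[...,1]<-72)&(Q[...,1]>-260); print("zone z max",np.percentile(Q[k][:,2],[50,99,100]).round(1),k.sum())
p=pose(); im,d=manip.camera('wrist'); P=cloud('wrist',d,p); T=(P-p[0])@p[1]
k=(d>0)&(T[...,2]<15)&(T[...,2]>-25)&(abs(T[...,0]-36)<18)&(T[...,1]>18)&(T[...,1]<70); K=T[k]
print('short tool',k.sum(),K.min(0).round(1),K.max(0).round(1),cv2.fitLine(K.astype(np.float32),cv2.DIST_HUBER,0,.01,.01).ravel().round(3))
```

```text
g [-121.8 -115.7  120.7] phi -0.01 r 73.7 F tool [ 0.3 -0.2  1. ] F press [-0.2  0.3 -1. ] M [-0.05  0.07 -0.02] toolphi -0.002
d [-9.2 26.7 72. ] rot [0.001 0.002 0.004]  |d| 77.3
zone z max [634.2 722.5 725.9] 20994
short tool 1771 [ 28.9  18.  -15.3] [39.7 59.6 -3.9] [ 2.0000e-03  1.0000e+00 -2.6000e-02  3.5496e+01  3.8499e+01 -1.1757e+01]
```

Run:
```python
from h import *
D=np.load("pics/top0.npz"); P=cloud("top",D["d"]); Q=R.from_euler('z',-.186).apply((P-C).reshape(-1,3)).reshape(P.shape)
k=(D["d"]>0)&(Q[...,0]>-200)&(Q[...,0]<10)&(Q[...,1]<-72)&(Q[...,1]>-260)&(Q[...,2]<400); print("zone z",np.percentile(Q[k][:,2],[1,50,99,100]).round(1),k.sum())
```

```text
zone z [-4.1  0.1  4.5  7.2] 6167
```

creep_tool(increments="-0.18 0.26 0.4 0 0 0;-0.18 0.54 0.9 0 0 0;-0.18 0.54 1.3 0 0 0;-0.18 0.54 1.44 0 0 0;-0.18 0.54 1.44 0 0 0")

```text
clock: 23.6
eef_pos: [569.8, -96.0, 28.6]
eef_rot: [-3.14, -0.003, 1.758]
wrist_force: [-0.5, 0.1, -0.9]
finger_gap: 9.4
finger_force: 40.0
```

```bash
python3 -c "
from h import *
rep()"
```

```text
g [ -95.7 -125.4   47.4] phi 0.717 r 110.6 F tool [ 0.2 -0.5  0.9] F press [-0.5  0.2 -0.9] M [-0.01  0.05 -0.06] toolphi 0.003
```

Landing zone is clear and flat. Lower to just above contact, checking the force.

In the tool's units: 26 mm is 0.52, 22 mm is 0.44.

creep_tool(increments="0 0 0.16 0 0 0;0 0 0.32 0 0 0;0 0 0.44 0 0 0;0 0 0.52 0 0 0;0 0 0.52 0 0 0")

```text
clock: 24.1
eef_pos: [570.1, -95.8, 2.9]
eef_rot: [-3.141, -0.001, 1.759]
wrist_force: [-0.3, 0.3, -1.4]
finger_gap: 9.8
finger_force: 40.0
```

```bash
python3 -c "
from h import *
rep()"
```

```text
g [ -95.3 -125.2   21.7] phi 0.868 r 128.8 F tool [ 0.4 -0.3  1.4] F press [-0.3  0.4 -1.4] M [0.   0.07 0.01] toolphi 0.001
```

creep_tool(increments="0 0 0.012 0 0 0;0 0 0.024 0 0 0;0 0 0.024 0 0 0")

```text
clock: 24.4
eef_pos: [570.5, -95.9, 2.4]
eef_rot: [3.141, -0.0, 1.759]
wrist_force: [0.3, -0.4, -1.2]
finger_gap: 9.4
finger_force: 40.0
```

```bash
python3 -c "
from h import *
rep()"
```

```text
g [ -95.  -125.4   21.2] phi 0.87 r 129.3 F tool [-0.4  0.2  1.2] F press [ 0.2 -0.4 -1.2] M [-0.02  0.07 -0.02] toolphi 0.0
```

In the tool's units: 1.4 mm is 0.028, 0.7 mm is 0.014.

creep_tool(increments="0 0 0.014 0 0 0;0 0 0.028 0 0 0;0 0 0.028 0 0 0")

```text
clock: 24.7
eef_pos: [570.4, -95.9, 0.8]
eef_rot: [-3.141, -0.001, 1.759]
wrist_force: [0.8, 0.4, -0.8]
finger_gap: 9.5
finger_force: 40.0
```

creep_tool(increments="0 0 0 0 0 0;0 0 0 0 0 0;0 0 0 0 0 0", jaw=24)

```text
clock: 25.0
eef_pos: [570.5, -96.0, 1.0]
eef_rot: [3.141, -0.0, 1.759]
wrist_force: [0.2, 0.4, 0.5]
finger_gap: 23.8
finger_force: 0.0
```

creep_tool(increments="0 0 -0.16 0 0 0;0 0 -0.5 0 0 0;0 0 -1.2 0 0 0;0 0 -2 0 0 0;0 0 -2.8 0 0 0")

```text
clock: 25.5
eef_pos: [570.2, -95.9, 143.0]
eef_rot: [3.141, -0.0, 1.759]
wrist_force: [0.0, 0.1, -0.4]
finger_gap: 24.0
finger_force: 0.0
```

creep_tool(increments="0.4 -0.8 -0.4 0 0 0;0.8 -1.6 -0.4 0 0 0;1.2 -2.4 -0.4 0 0 0;1.6 -3.2 -0.4 0 0 0;1.6 -3.2 -0.4 0 0 0")

```text
clock: 26.0
eef_pos: [394.6, -46.2, 161.3]
eef_rot: [-3.141, -0.001, 1.759]
wrist_force: [0.3, -0.2, 0.1]
finger_gap: 24.1
finger_force: 0.0
```

Run:
```python
from h import *
rep()
for n in ("scene","top"):
    im,d=manip.camera(n); P=cloud(n,d); Q=R.from_euler('z',-.186).apply((P-C).reshape(-1,3)).reshape(P.shape)
    k=(d>0)&(Q[...,2]>5)&(Q[...,2]<30)&(Q[...,0]>-200)&(Q[...,0]<5)&(Q[...,1]<-72)&(Q[...,1]>-260); K=Q[k]; print(n,k.sum(),K.min(0).round(),K.max(0).round())
    x,y,z=P[...,0],P[...,1],P[...,2]
    s=(z>66)&(z<90)&(x>590)&(x<720)&(y<-60)&(y>-160); print("shaker",s.sum(),P[s].mean(0).round())
    s=(z>25)&(z<60)&(x>490)&(x<660)&(y>110)&(y<240); print("reamer",s.sum(),P[s].mean(0).round())
    if n=="scene": cv2.imwrite('pics/end.png',im[:,:,::-1])
```

```text
g [-258.7  -44.   180.1] phi -1.537 r 60.1 F tool [-0.3  0.2 -0.1] F press [ 0.2 -0.3  0.1] M [-0.04  0.05 -0.  ] toolphi 0.001
scene 300 [-193. -241.    5.] [-11. -87.  16.]
shaker 117 [ 697. -100.   75.]
reamer 110 [608. 178.  33.]
top 357 [-196. -248.    5.] [-19. -73.  15.]
shaker 166 [702. -97.  77.]
reamer 316 [621. 184.  40.]
```

View pics/end.png

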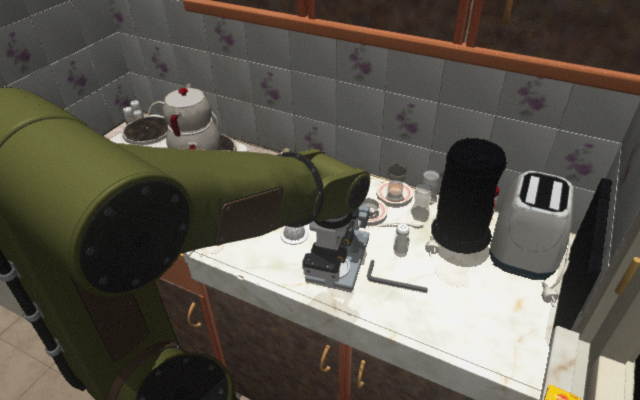

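The key lies flat on the worktop at about (370,265)–(427,290), beside the press. The shaker and the cone have not moved, and the gripper is clear of everything.

```bash
python3 -c "
from cell import manip
print(manip.sign_off())"
```

```text
the job is handed in; nothing more can be done
None
```

The job is handed in: I seated the key by its short arm, turned the clamp screw to its hard stop with about 9 N at the end of the long arm, and laid the key flat beside the press; the juicing cone and salt shaker have not moved, and it took 26 s.

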